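# Roll the proud slats of an inlay panel down flush

### The job

The eight slats of the inlay panel are a tight fit and still stand proud of their groove. Take the hand roller out of its stand by its handle and roll its wheel along the slats under steady downward pressure, about 15 N and never as much as 30 N, until every slat is pressed down flush with the panel; then put the roller back in its stand. Touch the panel with the roller only, and do not knock the glue bottle, the tape roll or the sanding block about.

Things in the scene. Friction and masses are not known exactly. Their poses are not given: they have to be found in the camera images.
- bed: Fixed wooden bed 130 x 270 x 8 mm on the worktop; origin at the centre of its underside, z up, y along its length. On it, centred and parallel, a rubber underlay carries a plywood panel 100 x 240 x 18 mm with a groove 64 mm wide (bed x) and 177 mm long (bed y) full of slats. Anything pressing on the panel with over 30 N would crack it.
- row_mid (a point): Point fixed to the bed, 38 mm above its origin: the nominal middle of the panel's upper surface, axes as the bed. The true surface lies up to 6 mm higher or lower and is tipped up to 0.03 rad along bed y (2.6 mm at the row's ends): neither is reported, both must be felt. The panel does not give under load.
- slat_end (a point): Point fixed to the bed at the nominal centre of slat 0, bed y = -77 mm, 38 mm high. The eight wooden slats lie side by side like rungs, each 62 mm (bed x) by 21 mm (bed y), pitch 22 mm: slat i at bed x = 0, y = (i - 3.5) * 22 mm. It takes 6 to 9 N to push one slat down (two at once: the sum); it stays where it is left.
- roller: Loose hand roller, 0.36 kg (may vary by a quarter); origin at the lowest point of its wheel, z up along the handle. Wheel with a slightly soft rubber tyre, 40 mm in diameter, 44 mm wide, axle along the roller's x, 20 mm above the origin: it rolls along the roller's y. A fork, outer width 56 mm, carries a flat plate 80 mm (x) by 70 mm (y), 46 to 56 mm above the origin.
- handle (a point): Middle of the roller's flat-sided wooden handle, 81 mm above the roller's origin. The handle is 44 mm (roller x) by 24 mm (roller y), and stands on the plate from 56 to 106 mm above the origin. Fingers that close along the roller's y, across the 24 mm, hold it best against the push of the slats' edges.
- wheel (a joint): Turning of the roller's wheel about its axle, rad, unlimited; it turns 1 rad per 20 mm rolled.
- stand: Fixed wooden stand for the roller: an open-topped box, outside 78 mm (x) by 66 mm (y), 58 mm high, inside opening 62 mm (x) by 50 mm (y), on a foot 100 x 90 x 8 mm; origin at the centre of its underside, z up. The roller hangs in it with its plate resting on the rim, so its origin is then 12 mm above the stand's and its y along the stand's y (either way round).
- glue: Wood glue bottle, 44 x 62 x 208 mm, standing; origin at the centre of its underside. Bystander.
- tape: Roll of masking tape lying flat, 100 mm in diameter, 24 mm high; origin at the centre of its underside. Bystander.
- block: Sanding block, 59 x 112 x 34 mm; origin at the centre of its underside. Bystander.
- slat0 (a joint): Travel of slat 0 (centre at bed y = -77 mm) down into its groove, m: 0 = stands 4 mm proud of the panel's surface, 0.004 = flush, fully home. Starts between 0 and 0.001.
- slat1 (a joint): Travel of slat 1 (centre at bed y = -55 mm) down into its groove, m: 0 = stands 4 mm proud of the panel's surface, 0.004 = flush, fully home. Starts between 0 and 0.001.
- slat2 (a joint): Travel of slat 2 (centre at bed y = -33 mm) down into its groove, m: 0 = stands 4 mm proud of the panel's surface, 0.004 = flush, fully home. Starts between 0 and 0.001.
- slat3 (a joint): Travel of slat 3 (centre at bed y = -11 mm) down into its groove, m: 0 = stands 4 mm proud of the panel's surface, 0.004 = flush, fully home. Starts between 0 and 0.001.
- slat4 (a joint): Travel of slat 4 (centre at bed y = 11 mm) down into its groove, m: 0 = stands 4 mm proud of the panel's surface, 0.004 = flush, fully home. Starts between 0 and 0.001.
- slat5 (a joint): Travel of slat 5 (centre at bed y = 33 mm) down into its groove, m: 0 = stands 4 mm proud of the panel's surface, 0.004 = flush, fully home. Starts between 0 and 0.001.
- slat6 (a joint): Travel of slat 6 (centre at bed y = 55 mm) down into its groove, m: 0 = stands 4 mm proud of the panel's surface, 0.004 = flush, fully home. Starts between 0 and 0.001.
- slat7 (a joint): Travel of slat 7 (centre at bed y = 77 mm) down into its groove, m: 0 = stands 4 mm proud of the panel's surface, 0.004 = flush, fully home. Starts between 0 and 0.001.

How it is judged:
On the way, in this order (a step that is already met when the one before it is completed fails the run):
1. the roller has been lifted out of its stand (z of roller in the frame of stand above 0.045 m), for 0.1 s.
2. the wheel is turning (at least 0.25 rad/s) while it presses on the panel with 5 to 30 N (contact force between roller and bed between 5 and 30 N and (velocity of joint wheel above 0.25 rad/s or velocity of joint wheel below -0.25 rad/s)), for 0.1 s.
3. every slat is pressed home (value of joint each of slat0, slat1, slat2, slat3, slat4, slat5, slat6, slat7 above 0.0025 m), for 0.1 s.
At the end, for the whole second after the job is handed in: All eight slats stand less than 1.5 mm proud of the panel (joint above 2.5 mm of 4), and the roller hangs released and at rest in its stand: its origin 8 to 16 mm above the stand's and within 12 mm of it sideways, tilted less than 0.1 rad (all of step 3 and z of roller in the frame of stand between 0.008 and 0.016 m and horizontal distance between roller and stand below 0.012 m and angle between roller's own z axis and vertical below 0.1 rad and linear speed of roller below 0.02 m/s); the robot touches nothing.
It fails at once if the roller presses on the panel or its bed with more than 30 N (contact force between roller and bed above 30 N).
It fails at once if the gripper or the arm touches the panel or its bed (contact force between any of the fingers, the arm and bed above 1 N).
It fails at once if a bystander is moved more than 30 mm or the glue bottle is tipped (distance of any of glue, tape, block from where it was at the start of the episode above 0.03 m or angle between glue's own z axis and vertical above 0.3 rad).
It also fails if it takes over 67 s, if anything falls off the work surface, if the arm or the gripper's body presses on something with over 40 N, if the wrist force passes 120 N, or if a joint passes its speed limit or range.

### The arm

A 7-joint arm with a two-finger parallel gripper is mounted at the origin on a cart in front of the work surface, level with it; the furniture and walls round the work are solid. World frame = base frame: x ahead of the robot, y to its left, z up, the work surface at z = 0. Lengths are in m, angles in rad, forces in N, time in s.
With the tool pointing down it reaches from about 0.425 to 0.875 m from the base axis. Payload 4.7 kg.
Tool frame: the origin (TCP) lies on the mounting face of the last link; the fingertips stand 182 mm ahead of it and the grasp point (between the pads) lies 164 mm ahead of it (ctrl.finger_overhang is the distance from the TCP to the fingertips, in m); z points along the fingers, y is the line along which they close (so a half turn about z gives the same grasp; the last joint's range is limited). The gripper opens to 87 mm and grips with 3 to 60 N. Pads are 19 mm wide; open, the fingers measure 117 mm over their backs; the gripper's body (75 mm by 190 mm) begins 51 mm behind the grasp point.
Start: joints at [-1.197, 0.321, -0.07, 1.45, 0.023, 1.371, -0.057], TCP at [0.229, 0.608, 0.405] pointing down, gripper open.
Joint ranges: [-2.86, 2.86], [-0.3, 2.09], [-1.38, 1.24], [0.06, 2.45], [-1.56, 4.7], [0.09, 2.05], [-2.69, 2.69]. Speed limits (rad/s): [2.57, 2.57, 3.14, 3.14, 3.14, 3.14, 3.14].

### API

Orientations are given as a rotation vector (axis times angle).
In Python, from bench import ctrl gives the robot as it stands.
- The arm moves only by the shell command python3 -m jog 'ROWS' [FORCE]. ROWS is a JSON object of lists of equal length, an entry for each row: "translation": the shift along the tool's x, y, z as a fraction of full scale, a list of three; "yaw": the turn about the tool's z as a fraction of full scale; "jaw": the closure, from 0 (fully open) to 1 (shut). In form: {"translation": [[dx, dy, dz], ...], "yaw": [yaw, ...], "jaw": [jaw, ...]}. A call has 1 to 8 rows; each row is the pose to reach, as a shift and turn from the pose commanded when the call began, along the tool's axes at that moment, turning the shorter way round; what a row does not reach only later rows make up. Full scale, the value 1, is 0.2 m for a shift and 180 degrees for a turn. A row lasts 1/8 s, in which the tool goes at most 62.5 mm and 10.7 degrees, less where a joint would pass 70% of its speed; a pose out of reach is approached as far as the arm can. A call with a number of a shift or a turn outside -1 to 1 is refused whole. A call with a gripper value outside its range is refused whole. The fingers move at their own pace and stop on an object; FORCE is the grip in N (left out, the last holds). Time passes only in rows, so rows that repeat a pose let the fingers close. It gives the time, the measured TCP pose, the force, the opening and the grip force at its end, in the units of the state.
- ctrl.get_state(): the state, without advancing time (a new reading comes with each control period).
- ctrl.get_image(name): name is "scene" or "side" or "wrist"; returns a dict with "pixels" (420x560x3 uint8, blue, green, red), "fx", "fy", "cx", "cy" (pixels), "k1" (the pictures are not rectified: a ray, as slopes to the right and down, at radius r is drawn at 1 + k1 r^2 times it, then the intrinsics apply), "R" (3x3) and "t" (3): a world point X has camera coordinates R X + t; the wrist camera has in their place "mount" (4x4, takes a point from camera to tool coordinates, whose origin is the TCP and whose axes are the flange's). Camera axes: x right, y down, z forward; pixel columns grow to the right and rows downward; lengths in m; the calibration is good to about 2 mm. A picture is of the moment at which its call begins: read the wrist's pose just before it. There is no depth.
- ctrl.close_job(): hands the job in; it is judged then, once.
Trained networks look in a picture, given as the dict that the camera call returned (one of the last four; its "shot" number tells which), for a name from the list of things; names that differ only in an ending like _2 or _b are one class to them, and where a whole thing is asked for, a point or a joint stands for the part that bears it (a point fixed in the world has none). Each returns a list of dicts, best first, with "p" (0 to 1); they miss things now and then, are a little off and sometimes report something else, mostly with a low value. They report only what shows in the picture. A call takes as long as a camera call.
- ctrl.silhouettes(label, picture): "region" (420x560 bool, what is visible of it) and "at" ([column, row] in pixels, amid what is visible of it).
The state is a dict: "time": time; "joint_positions": joint angles; "qd": joint speeds; "joint_torque": joint torques, N m; "position": TCP position; "tool_rot": TCP orientation; "ft_force": force on the tool from outside, world axes, zero at the start; "torque": the same for the moment, N m; "grip_width": opening from 0.0 (shut) to 1.0 (fully open); "grip_force": force on a finger pad.
Only numpy, scipy, OpenCV 4.12 (cv2) and the standard library are available. Lean on these libraries where they do the work, as an engineer would, in place of code of your own. Each camera call takes 0.05 s, during which the arm holds its last target. There are 200 camera calls.

## Working session

There is one attempt and no reset: what is moved stays moved. The work goes in short steps, Python scripts to look and compute and a shell command to move; the robot and the scene stay as the last step left them, time stands still between calls to the robot, and variables do not carry over. Pictures are saved under pics/ and viewed, at most 10 in all, crops included, and the job is handed in when it is done.

```bash
mkdir -p pics; ls
cat > h.py <<'E'
from bench import ctrl
import numpy as np, cv2
from scipy.spatial.transform import Rotation as Ro
def cam(name):
    s=ctrl.get_state(); im=ctrl.get_image(name)
    if 'mount' in im:
        T=np.eye(4);T[:3,:3]=Ro.from_rotvec(s['tool_rot']).as_matrix();T[:3,3]=s['position']
        M=T@np.array(im['mount']);R=M[:3,:3].T;t=-R@M[:3,3]
    else: R=np.array(im['R']);t=np.array(im['t'])
    return im,R,t
def K(im): return np.array([[im['fx'],0,im['cx']],[0,im['fy'],im['cy']],[0,0,1.]])
def ray(im,R,t,uv):
    # distorted -> undistorted
    d=np.array([(uv[0]-im['cx'])/im['fx'],(uv[1]-im['cy'])/im['fy']]);u=d.copy()
    for _ in range(30): u=d/(1+im['k1']*(u@u))
    return -R.T@t, R.T@np.array([u[0],u[1],1])
def atz(im,R,t,uv,z):
    c,d=ray(im,R,t,uv); return c+d*(z-c[2])/d[2]
def proj(im,R,t,X):
    x=R@np.asarray(X)+t; u=x[:2]/x[2]; u=u*(1+im['k1']*(u@u)); return np.array([u[0]*im['fx']+im['cx'],u[1]*im['fy']+im['cy']])
E
python3 - <<'E'
from h import *
s=ctrl.get_state(); print(s)
for n in ['scene','side']:
    im,R,t=cam(n); cv2.imwrite(f'pics/{n}0.png',im['pixels']); print(n,-R.T@t, im['k1'])
    for l in ['bed','roller','handle','stand','glue','tape','block','slat0','slat7']:
        for r in ctrl.silhouettes(l,im)[:2]:
            ys,xs=np.nonzero(r['region'])
            print(l,round(r['p'],2),r['at'],len(xs),(xs.min(),xs.max(),ys.min(),ys.max()),atz(im,R,t,r['at'],0.04).round(3))
E
```

```text
pics
{'time': 0.0, 'joint_positions': array([-1.19691754,  0.32182081, -0.07010761,  1.4516755 ,  0.02263749,
        1.37079247, -0.05690142]), 'qd': array([-1.53630944e-03, -7.99304847e-05, -6.86500092e-04,  9.08344143e-04,
       -1.35443622e-04,  6.08985085e-04,  6.56626166e-04]), 'joint_torque': array([-7.40653354e-05, -4.91301441e+01, -4.03882088e-01, -3.12529385e+01,
       -6.39981357e-02,  4.37835208e-02,  1.47716569e-04]), 'position': array([0.22879549, 0.60818166, 0.40366255]), 'tool_rot': array([-5.61967220e-01, -3.09070178e+00,  2.97885967e-03]), 'ft_force': array([ 0.16317031, -0.00547449,  0.41404658]), 'torque': array([ 0.01621986, -0.04199178, -0.00616659]), 'grip_force': 0.0, 'grip_width': 1.0010623964565835}
scene [ 0.16680999 -0.76879789  0.59462068] -0.10475056739544468
bed 0.88 [257.9, 216.7] 2974 (np.int64(230), np.int64(292), np.int64(183), np.int64(246)) [0.555 0.041 0.04 ]
roller 0.85 [267.3, 276.2] 1449 (np.int64(247), np.int64(293), np.int64(254), np.int64(296)) [ 0.47  -0.173  0.04 ]
handle 0.6 [268.8, 279.7] 1346 (np.int64(247), np.int64(293), np.int64(2
[... 2093 characters left out ...]
.int64(323)) [0.584 0.152 0.04 ]
tape 0.58 [250.4, 166.7] 737 (np.int64(233), np.int64(271), np.int64(159), np.int64(185)) [ 0.67 -0.24  0.04]
block 0.88 [363.4, 228.8] 984 (np.int64(344), np.int64(378), np.int64(211), np.int64(252)) [ 0.377 -0.014  0.04 ]
slat0 0.67 [253.6, 280.9] 254 (np.int64(237), np.int64(266), np.int64(275), np.int64(290)) [0.607 0.174 0.04 ]
slat0 0.61 [268.0, 264.2] 198 (np.int64(252), np.int64(279), np.int64(256), np.int64(269)) [0.583 0.123 0.04 ]
slat7 0.67 [253.6, 280.9] 254 (np.int64(237), np.int64(266), np.int64(275), np.int64(290)) [0.607 0.174 0.04 ]
slat7 0.61 [268.0, 264.2] 198 (np.int64(252), np.int64(279), np.int64(256), np.int64(269)) [0.583 0.123 0.04 ]
```

Run:
```python
import cv2,numpy as np
a=cv2.imread('pics/scene0.png')[160:340,160:430];b=cv2.imread('pics/side0.png')[110:340,180:400]
a=cv2.resize(a,None,fx=1.48,fy=1.48*1,interpolation=2);b=cv2.resize(b,None,fx=1.8,fy=1.8,interpolation=2)
h=max(a.shape[0],b.shape[0]);o=np.zeros((h,a.shape[1]+b.shape[1],3),np.uint8);o[:a.shape[0],:a.shape[1]]=a;o[:b.shape[0],a.shape[1]:]=b
print(o.shape);cv2.imwrite('pics/both.png',o)
```

```text
(414, 796, 3)
```

View pics/both.png

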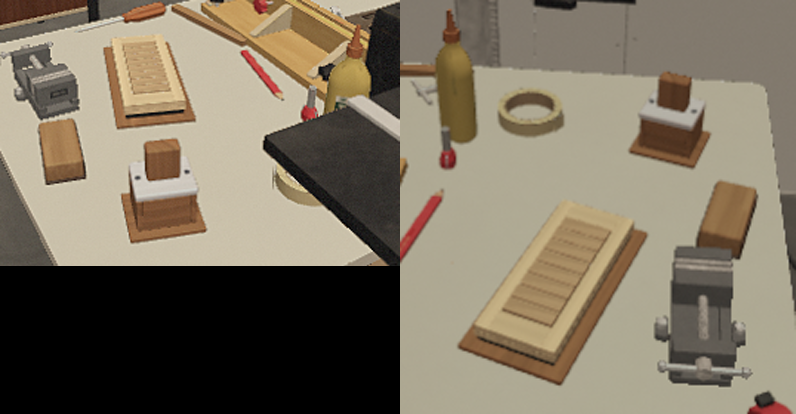

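```bash
cat > fit.py <<'E'
from h import *
from scipy.optimize import minimize
def box(cx,cy,sx,sy,z0,z1): return [[cx+a*sx/2,cy+b*sy/2,z] for a in(-1,1) for b in(-1,1) for z in(z0,z1)]
MOD={'bed':[box(0,0,.13,.27,0,.008),box(0,0,.1,.24,.012,.038)],
 'stand':[box(0,0,.1,.09,0,.008),box(0,0,.078,.066,0,.058)],
 'roller':[box(0,0,.08,.07,.058,.068),box(0,0,.044,.024,.068,.118)],
 'glue':[box(0,0,.044,.062,0,.13)]}
def render(parts,p,views):
    c,s=np.cos(p[2]),np.sin(p[2]);out=[]
    for im,R,t in views:
        m=np.zeros((420*4,560*4),np.uint8)
        for b in parts:
            P=np.array(b);W=np.c_[P[:,0]*c-P[:,1]*s+p[0],P[:,0]*s+P[:,1]*c+p[1],P[:,2]]
            uv=np.array([proj(im,R,t,w) for w in W])
            cv2.fillConvexPoly(m,cv2.convexHull(((uv+.5)*4).round().astype(np.int32)),1)
        out.append(cv2.resize(m.astype(np.float32),(560,420),interpolation=cv2.INTER_AREA))
    return out
def fit(parts,views,masks,p0):
    def cost(q):
        p=q*np.array([.01,.01,.1]);r=0
        for m,k in zip(render(parts,p,views),masks):
            r+=1-np.minimum(m,k).sum()/max(np.maximum(m,k).sum(),1)
        return r/len(masks)
    S=np.array([100,100,10.])
    best=None
    for y in p0[2]:
        r=minimize(cost,np.array([p0[0],p0[1],y])*S,method='Nelder-Mead',options=dict(initial_simplex=np.array([p0[0],p0[1],y])*S+np.array([[0,0,0],[2,0,0],[0,2,0],[0,0,1.5]]),xatol=.02,fatol=1e-4,maxfev=150))
        if best is None or r.fun<best.fun: best=r
    return (best.x/S).round(4),round(1-best.fun,3)
E
python3 - <<'E'
from fit import *
V=[cam('scene'),cam('side')]
sil={l:[ctrl.silhouettes(l,v[0])[0]['region'].astype(np.float32) for v in V] for l in ['bed','stand','roller']}
for i in range(2): # stand net may include roller or not -> union
    sil['both'] = sil.get('both',[])+[np.maximum(sil['stand'][i],sil['roller'][i])]
both=MOD['stand']+MOD['roller']
pb=fit(MOD['bed'],V,sil['bed'],[.58,.10,np.array([-.3,-.8,0,.3])]);print('bed',pb)
ps=fit(both,V,sil['both'],[.47,-.2,np.array([0,.3,-.3])]);print('stand',ps)
print('roller',fit(MOD['roller'],V,sil['roller'],[.47,-.2,np.array([0,.3,-.3])]))
E
```

```text
Traceback (most recent call last):
IndexError: list index out of range
```

```bash
cat >> fit.py <<'E'
def seg(view,l,name):
    for _ in range(5):
        r=ctrl.silhouettes(l,view[0])
        if r and r[0]['p']>.5: return r[0]['region'].astype(np.float32)
        view=cam(name)
    print('miss',l,name); return None
E
python3 - <<'E'
from fit import *
N=['scene','side'];V=[cam(n) for n in N]
sil={l:[seg(v,l,n) for v,n in zip(V,N)] for l in ['bed','stand','roller']}
sil['both']=[np.maximum(a,b) for a,b in zip(sil['stand'],sil['roller'])]
both=MOD['stand']+MOD['roller']
print('bed',fit(MOD['bed'],V,sil['bed'],[.58,.10,np.array([-.3,-.8,0,.3])]))
print('stand',fit(both,V,sil['both'],[.47,-.2,np.array([0,.3,-.3])]))
print('roller',fit(MOD['roller'],V,sil['roller'],[.47,-.2,np.array([0,.3,-.3])]))
print(ctrl.get_state()['time'])
E
```

```text
bed (array([ 0.5853,  0.1047, -0.3243]), np.float64(0.481))
stand (array([ 0.4551, -0.2095, -0.3021]), np.float64(0.67))
roller (array([ 0.4561, -0.2099, -0.2973]), np.float64(0.914))
1.65
```

Run:
```python
from fit import *
for n in ['scene','side']:
    v=cam(n)
    for l,parts,p0 in [('bed',MOD['bed'],[.58,.1,np.array([-.32])]),('stand',MOD['stand'],[.455,-.21,np.array([-.3])])]:
        k=seg(v,l,n)
        m=render(parts,[p0[0],p0[1],p0[2][0]],[v])[0]; 
        c=lambda a:(np.nonzero(a>.5)[1].min(),np.nonzero(a>.5)[1].max(),np.nonzero(a>.5)[0].min(),np.nonzero(a>.5)[0].max())
        print(n,l,fit(parts,[v],[k],p0),c(k),c(m))
```

```text
scene bed (array([ 0.5854,  0.1036, -0.3218]), np.float64(0.964)) (np.int64(229), np.int64(292), np.int64(183), np.int64(247)) (np.int64(229), np.int64(291), np.int64(183), np.int64(249))
scene stand (array([ 0.455 , -0.2104, -0.3244]), np.float64(0.586)) (np.int64(243), np.int64(298), np.int64(289), np.int64(324)) (np.int64(242), np.int64(299), np.int64(270), np.int64(324))
side bed (array([ 0.586 ,  0.1008, -0.3204]), np.float64(0.959)) (np.int64(212), np.int64(316), np.int64(222), np.int64(322)) (np.int64(215), np.int64(319), np.int64(220), np.int64(324))
side stand (array([ 0.456 , -0.2105, -0.2694]), np.float64(0.62)) (np.int64(307), np.int64(350), np.int64(174), np.int64(203)) (np.int64(307), np.int64(352), np.int64(163), np.int64(204))
```

```bash
cat > plan.py <<'E'
import sys
from h import *
def go(x,y,z,yaw=None):
    s=ctrl.get_state();R=Ro.from_rotvec(s['tool_rot']).as_matrix()
    d=R.T@(np.array([x,y,z])-s['position'])/.2
    cur=np.arctan2(-R[0,1],R[1,1]); w=0 if yaw is None else -(yaw-cur)/np.pi
    w=(w+.5)%1-.5
    print('shift frac',d.round(3),'yaw',round(w,4),'n',np.ceil(np.linalg.norm(d)*.2/.0625))
if __name__=='__main__': go(*map(float,sys.argv[1:]))
E
python3 plan.py .45 .30 .40; python3 plan.py .456 -.21 .34 -.30
```

```text
shift frac [-1.578 -1.054  0.024] yaw 0.0 n 7.0
shift frac [-2.503 -3.43   0.324] yaw -0.019 n 14.0
```

```bash
python3 -m jog '{"translation":[[-1,-0.75,0],[-1,-0.75,0],[-1,-0.75,0],[-1,-0.75,0],[-1,-0.75,0]],"yaw":[0,0,0,0,0],"jaw":[0,0,0,0,0]}' 25
python3 -m jog '{"translation":[[-0.8,-0.9,0],[-0.8,-0.9,0],[-0.8,-0.9,0],[-0.8,-0.9,0],[-0.8,-0.9,0]],"yaw":[0,0,0,0,0],"jaw":[0,0,0,0,0]}'
python3 -m jog '{"translation":[[-0.35,-0.9,0],[-0.35,-0.9,0],[-0.35,-0.9,0],[-0.35,-0.9,0],[-0.35,-0.9,0]],"yaw":[0,0,0,0,0],"jaw":[0,0,0,0,0]}'
python3 -m jog '{"translation":[[-0.35,-0.85,0.1],[-0.35,-0.85,0.1],[-0.35,-0.85,0.1],[-0.35,-0.85,0.1],[-0.35,-0.85,0.1],[-0.35,-0.85,0.1]],"yaw":[-0.019,-0.019,-0.019,-0.019,-0.019,-0.019],"jaw":[0,0,0,0,0,0]}'
python3 plan.py .456 -.21 .357 -.30
python3 - <<'E'
from fit import *
v=cam('wrist');k=seg(v,'handle','wrist')
cv2.imwrite('pics/w1.png',v[0]['pixels'])
c=lambda a:(np.nonzero(a>.5)[1].min(),np.nonzero(a>.5)[1].max(),np.nonzero(a>.5)[0].min(),np.nonzero(a>.5)[0].max())
if k is not None:print(c(k),c(render(MOD['roller'],[.456,-.21,-.3],[v])[0]),fit(MOD['roller'],[v],[k],[.456,-.21,np.array([-.3])]))
E
```

```text
time: 2.58
position: [0.3672, 0.3925, 0.4054]
tool_rot: [0.578, 3.086, -0.001]
ft_force: [-0.7, 0.6, 0.4]
grip_width: 0.998
grip_force: 0.0
time: 3.2
position: [0.451, 0.1689, 0.4053]
tool_rot: [0.574, 3.087, 0.0]
ft_force: [-0.0, 0.7, 0.5]
grip_width: 0.999
grip_force: 0.0
time: 3.82
position: [0.4519, -0.019, 0.4049]
tool_rot: [0.56, 3.091, 0.002]
ft_force: [0.2, 1.1, -0.0]
grip_width: 0.996
grip_force: 0.0
time: 4.58
position: [0.4584, -0.2015, 0.3847]
tool_rot: [-0.462, -3.107, -0.001]
ft_force: [0.1, 0.2, 1.1]
grip_width: 1.003
grip_force: 0.0
shift frac [-0.001 -0.044  0.138] yaw 0.0014 n 1.0
(np.int64(223), np.int64(309), np.int64(140), np.int64(233)) (np.int64(223), np.int64(309), np.int64(140), np.int64(236)) (array([ 0.456 , -0.2104, -0.3014]), np.float64(0.956))
```

View pics/w1.png

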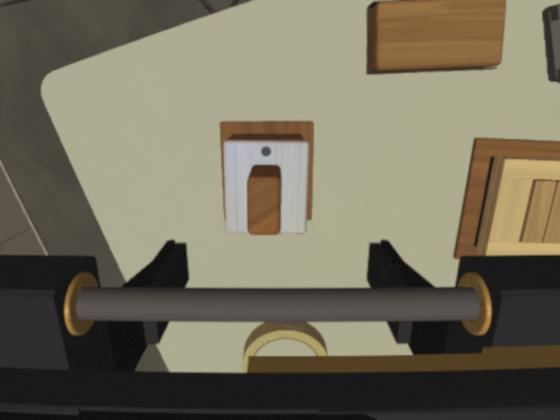

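```bash
python3 -m jog '{"translation":[[0,-0.043,0.15],[0,-0.043,0.3],[0,-0.043,0.45],[0,-0.043,0.6],[0,-0.043,0.638],[0,-0.043,0.638]],"yaw":[0,0,0,0,0,0],"jaw":[0,0,0,0,0,0]}'
python3 plan.py .456 -.2104 .257 -.30
```

```text
time: 5.42
position: [0.4552, -0.212, 0.2574]
tool_rot: [-0.468, -3.106, 0.0]
ft_force: [-0.3, 0.4, 0.5]
grip_width: 1.0
grip_force: 0.0
shift frac [-0.002  0.009  0.002] yaw 0.0002 n 1.0
```

```bash
python3 -m jog '{"translation":[[0,0.008,0],[0,0.008,0],[0,0.008,0],[0,0.008,0],[0,0.008,0],[0,0.008,0]],"yaw":[0,0,0,0,0,0],"jaw":[1,1,1,1,1,1]}' 50
python3 -m jog '{"translation":[[0,0,-0.1],[0,0,-0.25],[0,0,-0.4],[0,0,-0.5],[0,0,-0.6],[0,0,-0.65],[0,0,-0.65]],"yaw":[0,0,0,0,0,0,0],"jaw":[1,1,1,1,1,1,1]}'
python3 plan.py .554 .007 .35 -.322
```

```text
time: 6.18
position: [0.4554, -0.2108, 0.2571]
tool_rot: [-0.47, -3.106, -0.0]
ft_force: [0.3, -0.1, 0.5]
grip_width: 0.4
grip_force: 0.0
time: 7.05
position: [0.4553, -0.2108, 0.387]
tool_rot: [0.47, 3.106, 0.0]
ft_force: [0.2, -0.4, -3.9]
grip_width: 0.275
grip_force: 50.0
shift frac [-0.149  1.186  0.185] yaw 0.007 n 4.0
```

Run:
```python
from fit import *
o=[]
for n in ['scene','side']:
    v=cam(n); u=proj(*v,[.4553,-.2108,.387-.164]);print(u, proj(*v,[.4553,-.2108,.387-.164-.025]),proj(*v,[.4553,-.2108,.387-.164-.081]))
    k=seg(v,'roller',n)
    if k is not None: ys,xs=np.nonzero(k>.5);print(n,xs.min(),xs.max(),ys.min(),ys.max())
    x,y=int(u[0]),int(u[1]); o.append(cv2.resize(v[0]['pixels'][y-60:y+80,x-65:x+65],None,fx=3,fy=3,interpolation=2))
cv2.imwrite('pics/lift.png',np.hstack(o))
```

```text
[268.74681284 208.31549136] [268.89152661 220.6672572 ] [269.20550481 246.84786734]
scene 246 295 207 259
[335.97362591 115.27791205] [335.1724123  124.47612105] [333.43812382 144.30405863]
side 315 351 115 154
```

View pics/lift.png

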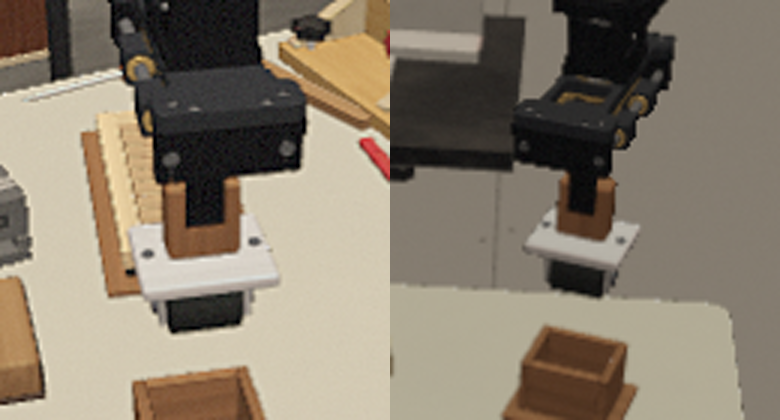

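Run:
```python
from fit import *
sc={}
for n in ['scene','side']:
    v=cam(n); k=seg(v,'roller',n)
    th=np.linspace(0,2*np.pi,24)
    wheel=[[x,.02*np.cos(a),.02+.02*np.sin(a)] for a in th for x in(-.022,.022)]
    fork=[[x,.008*s,z] for x in(-.028,.028) for s in(-1,1) for z in(.02,.046)]
    for tilt in (0,.05,-.05):
      for dz in np.arange(-.016,.03,.002):
        z0=.387-.164-.081+dz
        def mk(b):
            P=np.array(b)-[0,0,.081]; 
            return np.c_[P[:,0],P[:,1]*np.cos(tilt)-P[:,2]*np.sin(tilt),P[:,2]*np.cos(tilt)+P[:,1]*np.sin(tilt)]+[0,0,.081+z0]
        low=render([mk(wheel),mk(fork),mk(box(0,0,.08,.07,.046,.056))],[.4553,-.2108,-.30],[v])[0]
        hd=render([mk(box(0,0,.05,.05,.056,.11))],[.4553,-.2108,-.30],[v])[0]>0
        w=~(hd&(low<.5)); 
        sc[n,tilt,round(dz,3)]=(np.minimum(low,k)*w).sum()/(np.maximum(low,k)*w).sum()
for n in ['scene','side']:
    print(n,[(k[1:],v.round(3)) for k,v in sorted(sc.items(),key=lambda a:-a[1]) if k[0]==n][:5])
```

```text
scene [((-0.05, np.float64(-0.016)), np.float32(0.856)), ((0, np.float64(-0.016)), np.float32(0.825)), ((-0.05, np.float64(-0.014)), np.float32(0.817)), ((0.05, np.float64(-0.016)), np.float32(0.791)), ((0, np.float64(-0.014)), np.float32(0.788))]
side [((0, np.float64(-0.016)), np.float32(0.0)), ((0, np.float64(-0.014)), np.float32(0.0)), ((0, np.float64(-0.012)), np.float32(0.0)), ((0, np.float64(-0.01)), np.float32(0.0)), ((0, np.float64(-0.008)), np.float32(0.0))]
```

```bash
cat > rfit.py <<'E'
from fit import *
def parts(dz,tilt,tcp):
    th=np.linspace(0,2*np.pi,24)
    wheel=[[x,.02*np.cos(a),.02+.02*np.sin(a)] for a in th for x in(-.022,.022)]
    fork=[[x,.008*s,z] for x in(-.028,.028) for s in(-1,1) for z in(.02,.046)]
    def mk(b):
        P=np.array(b)-[0,0,.081]
        return np.c_[P[:,0],P[:,1]*np.cos(tilt)-P[:,2]*np.sin(tilt),P[:,2]*np.cos(tilt)+P[:,1]*np.sin(tilt)]+[0,0,tcp-.164+dz]
    return [mk(wheel),mk(fork),mk(box(0,0,.08,.07,.046,.056))],[mk(box(0,0,.05,.05,.056,.11))]
if __name__=='__main__':
    s=ctrl.get_state();x,y,z=s['position'];R=Ro.from_rotvec(s['tool_rot']).as_matrix();yaw=np.arctan2(-R[0,1],R[1,1])
    if abs(yaw)>1.57: yaw-=np.sign(yaw)*np.pi
    for n in ['scene','side']:
        ref=None
        for _ in range(5):
            v=cam(n);rs=ctrl.silhouettes('roller',v[0]);u=proj(*v,[x,y,z-.2])
            c=[r for r in rs if np.hypot(*(np.array(r['at'])-u))<25]
            if c: break
        else: print('none',n);continue
        k=c[0]['region'].astype(np.float32);sc=[]
        for tilt in np.arange(-.15,.16,.05):
            for dz in np.arange(-.035,.011,.0025):
                a,b=parts(dz,tilt,z);low=render(a,[x,y,yaw],[v])[0];hd=render(b,[x,y,yaw],[v])[0]>0
                w=~(hd&(low<.5));sc.append(((np.minimum(low,k)*w).sum()/(np.maximum(low,k)*w).sum(),round(tilt,2),round(dz,4)))
        print(n,sorted(sc)[::-1][:4])
E
python3 rfit.py
```

```text
scene [(np.float32(0.89091784), np.float64(-0.1), np.float64(-0.0175)), (np.float32(0.8883305), np.float64(-0.05), np.float64(-0.02)), (np.float32(0.8854483), np.float64(-0.05), np.float64(-0.0175)), (np.float32(0.88402945), np.float64(-0.15), np.float64(-0.015))]
side [(np.float32(0.9252265), np.float64(0.1), np.float64(-0.0175)), (np.float32(0.92044514), np.float64(0.05), np.float64(-0.02)), (np.float32(0.9180366), np.float64(0.15), np.float64(-0.0175)), (np.float32(0.91189563), np.float64(0.1), np.float64(-0.02))]
```

```bash
python3 -m jog '{"translation":[[0,0,0.2],[0,0,0.35],[0,0,0.45],[0,0,0.5],[0,0,0.53],[0,0,0.55],[0,0,0.55]],"yaw":[0,0,0,0,0,0,0],"jaw":[1,1,1,1,1,1,1]}'
python3 -m jog '{"translation":[[0,0,0],[0,0,0],[0,0,0.05],[0,0,0.09],[0,0,0.1],[0,0,0.1]],"yaw":[0,0,0,0,0,0],"jaw":[0.4,0.4,0.4,0.4,0.4,0.4]}'
python3 -m jog '{"translation":[[0,0,0],[0,0,0],[0,0,0],[0,0,0],[0,0,0],[0,0,0]],"yaw":[0,0,0,0,0,0],"jaw":[1,1,1,1,1,1]}' 50
```

```text
time: 8.52
position: [0.4558, -0.211, 0.2786]
tool_rot: [0.469, 3.105, 0.001]
ft_force: [-3.1, 1.1, 3.0]
grip_width: 0.271
grip_force: 50.0
time: 9.28
position: [0.4553, -0.2108, 0.2568]
tool_rot: [-0.47, -3.106, 0.0]
ft_force: [-0.2, 0.4, -0.7]
grip_width: 0.598
grip_force: 0.0
time: 10.02
position: [0.4554, -0.2108, 0.2573]
tool_rot: [0.47, 3.106, 0.0]
ft_force: [-0.9, 0.7, 1.2]
grip_width: 0.273
grip_force: 50.0
```

```bash
python3 -m jog '{"translation":[[0,0,-0.1],[0,0,-0.25],[0,0,-0.4],[0,0,-0.5],[0,0,-0.5],[0,0.3,-0.5],[0,0.5,-0.5],[0,0.5,-0.5]],"yaw":[0,0,0,0,0,0,0,0],"jaw":[1,1,1,1,1,1,1,1]}'
python3 rfit.py; python3 plan.py .5528 .0033 .303 -.322
```

```text
time: 11.02
position: [0.4853, -0.111, 0.355]
tool_rot: [-0.458, -3.105, -0.001]
ft_force: [-0.9, -0.5, -4.1]
grip_width: 0.272
grip_force: 50.0
scene [(np.float32(0.78947914), np.float64(-0.1), np.float64(0.0025)), (np.float32(0.7886216), np.float64(-0.05), np.float64(0.0025)), (np.float32(0.78633726), np.float64(0.0), np.float64(0.0)), (np.float32(0.7862482), np.float64(-0.05), np.float64(0.0))]
side [(np.float32(0.78941214), np.float64(0.1), np.float64(0.005)), (np.float32(0.78721786), np.float64(0.15), np.float64(0.0075)), (np.float32(0.78605956), np.float64(0.15), np.float64(0.005)), (np.float32(0.78581625), np.float64(0.05), np.float64(0.005))]
shift frac [-0.149  0.673  0.265] yaw 0.0064 n 3.0
```

```bash
python3 -m jog '{"translation":[[-0.05,0.3,0],[-0.149,0.6,0],[-0.149,0.673,0.05],[-0.149,0.673,0.2],[-0.149,0.673,0.255],[-0.149,0.673,0.255],[-0.149,0.673,0.255]],"yaw":[0.0064,0.0064,0.0064,0.0064,0.0064,0.0064,0.0064],"jaw":[1,1,1,1,1,1,1]}'
python3 plan.py .5528 .0033 .285 -.322
python3 - <<'E'
from h import *
v=cam('wrist');cv2.imwrite('pics/w2.png',v[0]['pixels'])
b=np.array([.5857,.102]);a=-.322;ey=np.array([-np.sin(a),np.cos(a)]);ex=np.array([np.cos(a),np.sin(a)])
for X in [(-.05,-.12),(.05,-.12),(-.032,-.0885),(.032,-.0885)]: print(X,proj(*v,[*(b+X[0]*ex+X[1]*ey),.038]).round(1))
E
```

```text
time: 12.1
position: [0.5536, 0.0037, 0.3072]
tool_rot: [0.503, 3.099, 0.001]
ft_force: [0.5, 0.4, -4.3]
grip_width: 0.274
grip_force: 50.0
shift frac [ 0.003 -0.003  0.111] yaw 0.0002 n 1.0
(-0.05, -0.12) [252.  133.2]
(0.05, -0.12) [254.7 268.6]
(-0.032, -0.0885) [298.7 159.8]
(0.032, -0.0885) [297.3 246.4]
```

View pics/w2.png

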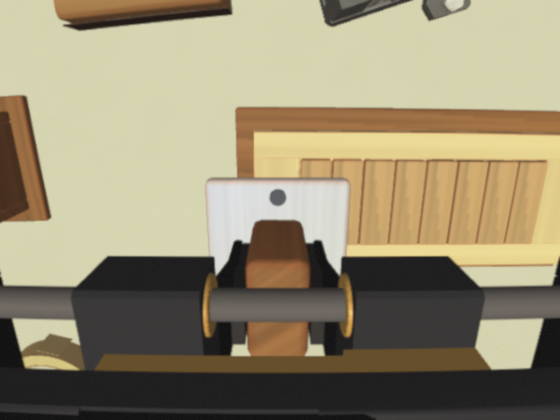

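```bash
f(){ grep -E 'position|ft_force'; }
python3 -m jog '{"translation":[[0,0,0.05],[0,0,0.075],[0,0,0.085],[0,0,0.085]],"yaw":[0,0,0,0],"jaw":[1,1,1,1]}' | f
python3 -m jog '{"translation":[[0,0,0.005],[0,0,0.005]],"yaw":[0,0],"jaw":[1,1]}' | f
python3 -m jog '{"translation":[[0,0,0.005],[0,0,0.005]],"yaw":[0,0],"jaw":[1,1]}' | f
```

```text
position: [0.5532, 0.0046, 0.2889]
ft_force: [0.1, -0.7, -3.5]
position: [0.5533, 0.0045, 0.2883]
ft_force: [0.1, 0.5, -4.0]
position: [0.5532, 0.0045, 0.2871]
ft_force: [0.0, 0.1, -5.0]
```

```bash
f(){ grep -E 'position|ft_force'; }
python3 -m jog '{"translation":[[0,0,0.005],[0,0,0.005]],"yaw":[0,0],"jaw":[1,1]}' | f
python3 -m jog '{"translation":[[0,0,0.005],[0,0,0.005]],"yaw":[0,0],"jaw":[1,1]}' | f
```

```text
position: [0.5532, 0.0045, 0.2861]
ft_force: [0.3, -0.6, -4.3]
position: [0.5532, 0.0045, 0.2851]
ft_force: [-0.7, -0.1, -4.6]
```

```bash
f(){ grep -E 'position|ft_force'; }
python3 -m jog '{"translation":[[0,0,0.005],[0,0,0.005]],"yaw":[0,0],"jaw":[1,1]}' | f
```

```text
position: [0.5532, 0.0045, 0.2841]
ft_force: [1.0, 0.3, -5.0]
```

```bash
f(){ grep -E 'position|ft_force'; }
python3 -m jog '{"translation":[[0,0,0.005],[0,0,0.005]],"yaw":[0,0],"jaw":[1,1]}' | f
python3 -m jog '{"translation":[[0,0,0.005],[0,0,0.005]],"yaw":[0,0],"jaw":[1,1]}' | f
```

```text
position: [0.5532, 0.0045, 0.2831]
ft_force: [0.0, 0.0, -4.4]
position: [0.5532, 0.0045, 0.2821]
ft_force: [1.0, 0.4, -3.8]
```

```bash
f(){ grep -E 'position|ft_force'; }
python3 -m jog '{"translation":[[0,0,0.005],[0,0,0.005]],"yaw":[0,0],"jaw":[1,1]}' | f
```

```text
position: [0.5532, 0.0045, 0.2811]
ft_force: [-0.8, -0.1, -4.8]
```

```bash
f(){ grep -E 'position|ft_force'; }
python3 -m jog '{"translation":[[0,0,0.005],[0,0,0.005]],"yaw":[0,0],"jaw":[1,1]}' | f
python3 -m jog '{"translation":[[0,0,0.005],[0,0,0.005]],"yaw":[0,0],"jaw":[1,1]}' | f
```

```text
position: [0.5533, 0.0045, 0.2804]
ft_force: [-0.3, 0.1, -3.5]
position: [0.5535, 0.0047, 0.2802]
ft_force: [-2.6, 0.2, 4.8]
```

```bash
f(){ grep -E 'position|ft_force'; }
python3 -m jog '{"translation":[[0,0,0.005],[0,0,0.005]],"yaw":[0,0],"jaw":[1,1]}' | f
```

```text
position: [0.5536, 0.0048, 0.2801]
ft_force: [-4.4, 1.3, 11.2]
```

```bash
f(){ grep -E 'time|position|ft_force'; }
python3 -m jog '{"translation":[[0,0.02,0],[0,0.04,0],[0,0.06,0],[0,0.08,0],[0,0.1,0]],"yaw":[0,0,0,0,0],"jaw":[1,1,1,1,1]}' | f
```

```text
time: 16.02
position: [0.56, 0.0238, 0.28]
ft_force: [-3.4, 1.0, 9.2]
```

```bash
f(){ grep -E 'time|position|ft_force'; }
python3 -m jog '{"translation":[[0,0.02,0],[0,0.04,0],[0,0.06,0],[0,0.08,0],[0,0.1,0]],"yaw":[0,0,0,0,0],"jaw":[1,1,1,1,1]}' | f
```

```text
time: 16.65
position: [0.5663, 0.0426, 0.2799]
ft_force: [-3.0, 1.2, 8.3]
```

```bash
f(){ grep -E 'time|position|ft_force'; }
python3 -m jog '{"translation":[[0,0.02,0.002],[0,0.04,0.002],[0,0.06,0.002],[0,0.08,0.002],[0,0.1,0.002]],"yaw":[0,0,0,0,0],"jaw":[1,1,1,1,1]}' | f
python3 -m jog '{"translation":[[0,0.02,0.001],[0,0.04,0.001],[0,0.06,0.001],[0,0.08,0.001],[0,0.1,0.001]],"yaw":[0,0,0,0,0],"jaw":[1,1,1,1,1]}' | f
```

```text
time: 17.27
position: [0.5725, 0.0608, 0.2797]
ft_force: [-2.6, 0.8, 9.3]
time: 17.9
position: [0.5789, 0.0797, 0.2797]
ft_force: [-2.8, -0.6, 9.8]
```

```bash
f(){ grep -E 'time|position|ft_force'; }
python3 -m jog '{"translation":[[0,0.02,0.001],[0,0.04,0.001],[0,0.06,0.001],[0,0.08,0.001],[0,0.1,0.001]],"yaw":[0,0,0,0,0],"jaw":[1,1,1,1,1]}' | f
python3 -m jog '{"translation":[[0,0.02,0.001],[0,0.04,0.001],[0,0.06,0.001],[0,0.08,0.001],[0,0.1,0.001]],"yaw":[0,0,0,0,0],"jaw":[1,1,1,1,1]}' | f
```

```text
time: 18.52
position: [0.5852, 0.0979, 0.2795]
ft_force: [-4.6, -2.6, 10.7]
time: 19.15
position: [0.5916, 0.1171, 0.2794]
ft_force: [-3.9, -2.4, 10.9]
```

```bash
f(){ grep -E 'time|position|ft_force'; }
python3 -m jog '{"translation":[[0,0.02,0.001],[0,0.04,0.001],[0,0.06,0.001],[0,0.08,0.001],[0,0.1,0.001]],"yaw":[0,0,0,0,0],"jaw":[1,1,1,1,1]}' | f
python3 -m jog '{"translation":[[0,0.02,0.001],[0,0.04,0.001],[0,0.06,0.001],[0,0.08,0.001],[0,0.1,0.001]],"yaw":[0,0,0,0,0],"jaw":[1,1,1,1,1]}' | f
```

```text
time: 19.77
position: [0.5978, 0.1354, 0.2792]
ft_force: [-5.1, -5.5, 12.4]
time: 20.4
position: [0.6044, 0.1556, 0.2791]
ft_force: [-4.4, -4.1, 11.8]
```

```bash
f(){ grep -E 'time|position|ft_force'; }
python3 -m jog '{"translation":[[0,0.02,0],[0,0.04,0],[0,0.06,0],[0,0.08,0],[0,0.1,0]],"yaw":[0,0,0,0,0],"jaw":[1,1,1,1,1]}' | f
python3 -m jog '{"translation":[[0,0.02,0],[0,0.04,0],[0,0.06,0],[0,0.08,0],[0,0.1,0],[0,0.1,0]],"yaw":[0,0,0,0,0,0],"jaw":[1,1,1,1,1,1]}' | f
python3 plan.py .6186 .2006 .28 -.322
```

```text
time: 21.02
position: [0.6109, 0.1758, 0.279]
ft_force: [-0.4, -0.0, 7.4]
time: 21.78
position: [0.6173, 0.1952, 0.2789]
ft_force: [0.1, 1.4, 6.7]
shift frac [ 0.002  0.028 -0.006] yaw 0.0008 n 1.0
```

```bash
f(){ grep -E 'time|position|ft_force'; }
python3 -m jog '{"translation":[[0,-0.03,0.002],[0,-0.06,0.002],[0,-0.09,0.002],[0,-0.12,0.002],[0,-0.15,0.001],[0,-0.18,0.001],[0,-0.21,0],[0,-0.24,0]],"yaw":[0,0,0,0,0,0,0,0],"jaw":[1,1,1,1,1,1,1,1]}' | f
python3 -m jog '{"translation":[[0,-0.03,0],[0,-0.06,0],[0,-0.09,0],[0,-0.12,-0.001],[0,-0.15,-0.001],[0,-0.18,-0.001],[0,-0.21,-0.002],[0,-0.24,-0.002]],"yaw":[0,0,0,0,0,0,0,0],"jaw":[1,1,1,1,1,1,1,1]}' | f
```

```text
time: 22.78
position: [0.6021, 0.1494, 0.2791]
ft_force: [-0.9, 1.4, 7.9]
time: 23.78
position: [0.5869, 0.1037, 0.2794]
ft_force: [-1.6, 1.6, 8.4]
```

```bash
f(){ grep -E 'time|position|ft_force'; }
python3 -m jog '{"translation":[[0,-0.03,0],[0,-0.06,0],[0,-0.09,-0.001],[0,-0.12,-0.001],[0,-0.15,-0.001],[0,-0.18,-0.002],[0,-0.21,-0.002],[0,-0.24,-0.002]],"yaw":[0,0,0,0,0,0,0,0],"jaw":[1,1,1,1,1,1,1,1]}' | f
python3 -m jog '{"translation":[[0,-0.03,0],[0,-0.06,0],[0,-0.09,-0.001],[0,-0.12,-0.001],[0,-0.15,-0.002],[0,-0.18,-0.002],[0,-0.19,-0.002],[0,-0.19,-0.002]],"yaw":[0,0,0,0,0,0,0,0],"jaw":[1,1,1,1,1,1,1,1]}' | f
```

```text
time: 24.78
position: [0.5718, 0.058, 0.2796]
ft_force: [-2.2, 1.2, 8.5]
time: 25.78
position: [0.5597, 0.0214, 0.2798]
ft_force: [-2.1, 0.7, 6.7]
```

```bash
python3 -m jog '{"translation":[[0,0,-0.1],[0,0,-0.25],[0,0,-0.4],[0,0,-0.5],[0,-0.3,-0.55],[0,-0.5,-0.55],[0,-0.6,-0.55],[0,-0.6,-0.55]],"yaw":[0,0,0,0,0,0,0,0],"jaw":[1,1,1,1,1,1,1,1]}'
python3 rfit.py;python3 plan.py .4554 -.2108 .387 -.30
python3 - <<'E'
from h import *
o=[]
v=cam('side');a=v[0]['pixels'][215:330,205:325];v=cam('scene');b=v[0]['pixels'][175:255,222:300]
h=480;cv2.imwrite('pics/sl.png',np.hstack([cv2.resize(a,(400,h),interpolation=2),cv2.resize(b,(400,h),interpolation=2)]))
E
```

```text
time: 26.78
position: [0.5207, -0.0934, 0.3876]
tool_rot: [-0.505, -3.101, -0.001]
ft_force: [0.3, 1.3, -4.2]
grip_width: 0.269
grip_force: 50.0
scene [(np.float32(0.8332101), np.float64(-0.05), np.float64(0.0)), (np.float32(0.8324058), np.float64(-0.1), np.float64(0.0025)), (np.float32(0.82959205), np.float64(-0.15), np.float64(0.0025)), (np.float32(0.8284256), np.float64(-0.1), np.float64(0.0))]
side [(np.float32(0.81450987), np.float64(0.15), np.float64(0.0025)), (np.float32(0.8123474), np.float64(0.1), np.float64(0.0)), (np.float32(0.80436903), np.float64(0.15), np.float64(0.0)), (np.float32(0.803716), np.float64(0.05), np.float64(0.0))]
shift frac [ 0.127 -0.677  0.003] yaw -0.0054 n 3.0
```

View pics/sl.png

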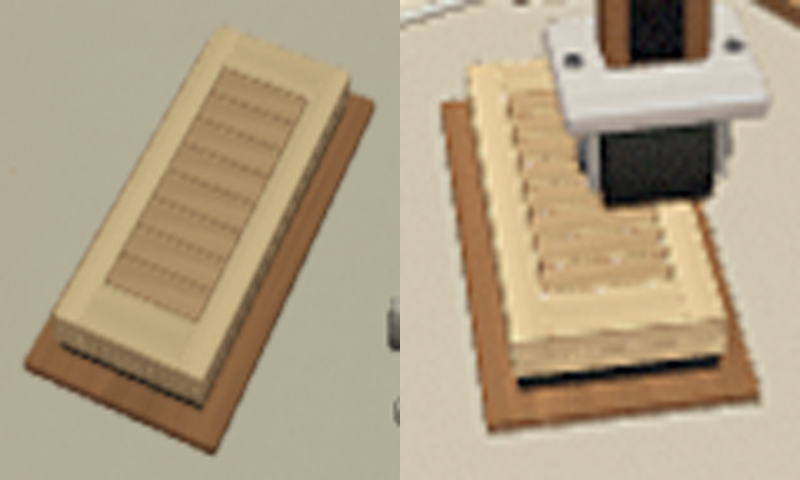

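The side view shows all eight slats flush, with no raised edges or shadows. Next I return the roller.

```bash
python3 -m jog '{"translation":[[0.05,-0.3,0],[0.127,-0.55,0],[0.127,-0.677,0],[0.127,-0.677,0],[0.127,-0.677,0.1],[0.127,-0.677,0.2],[0.127,-0.677,0.25],[0.127,-0.677,0.25]],"yaw":[-0.0054,-0.0054,-0.0054,-0.0054,-0.0054,-0.0054,-0.0054,-0.0054],"jaw":[1,1,1,1,1,1,1,1]}'
python3 rfit.py;python3 plan.py .4554 -.2108 .26 -.30
```

```text
time: 28.08
position: [0.4547, -0.2119, 0.3374]
tool_rot: [-0.472, -3.104, 0.0]
ft_force: [-0.3, -0.6, -3.9]
grip_width: 0.273
grip_force: 50.0
scene [(np.float32(0.791711), np.float64(-0.1), np.float64(0.0)), (np.float32(0.7909002), np.float64(-0.1), np.float64(0.0025)), (np.float32(0.7896579), np.float64(-0.15), np.float64(0.0025)), (np.float32(0.7883604), np.float64(-0.15), np.float64(0.0))]
side [(np.float32(0.8038189), np.float64(0.15), np.float64(0.005)), (np.float32(0.8029388), np.float64(0.15), np.float64(0.0075)), (np.float32(0.79957706), np.float64(0.1), np.float64(0.005)), (np.float32(0.7936752), np.float64(0.05), np.float64(0.005))]
shift frac [0.001 0.01  0.394] yaw -0.0009 n 2.0
```

```bash
f(){ grep -E 'time|position|ft_force'; }
python3 -m jog '{"translation":[[0,0.008,0.08],[0,0.008,0.16],[0,0.008,0.2],[0,0.008,0.22],[0,0.008,0.22]],"yaw":[0,0,0,0,0],"jaw":[1,1,1,1,1]}' |f
python3 -m jog '{"translation":[[0,0,0.04],[0,0,0.08],[0,0,0.11],[0,0,0.13],[0,0,0.13]],"yaw":[0,0,0,0,0],"jaw":[1,1,1,1,1]}' |f
```

```text
time: 28.9
position: [0.4548, -0.2113, 0.2937]
ft_force: [-0.6, 0.4, -3.9]
time: 29.52
position: [0.4548, -0.2112, 0.2676]
ft_force: [-0.1, -0.7, -3.1]
```

Clear entry into the box; continue until the plate rests on the rim.

```bash
f(){ grep -E 'time|position|ft_force'; }
python3 -m jog '{"translation":[[0,0,0.02],[0,0,0.04],[0,0,0.045],[0,0,0.045]],"yaw":[0,0,0,0],"jaw":[1,1,1,1]}' |f
python3 -m jog '{"translation":[[0,0,0.005],[0,0,0.01],[0,0,0.01]],"yaw":[0,0,0],"jaw":[1,1,1]}' |f
```

```text
time: 30.02
position: [0.4549, -0.2113, 0.2589]
ft_force: [-0.8, -0.3, -4.3]
time: 30.4
position: [0.455, -0.2114, 0.2573]
ft_force: [-1.2, 0.7, 0.4]
```

```bash
f(){ grep -E 'time|position|ft_force|grip'; }
python3 -m jog '{"translation":[[0,0,0],[0,0,0],[0,0,0],[0,0,0],[0,0,0],[0,0,0],[0,0,0]],"yaw":[0,0,0,0,0,0,0],"jaw":[0,0,0,0,0,0,0]}' |f
python3 -m jog '{"translation":[[0,0,-0.1],[0,0,-0.3],[0,0,-0.5],[0,0,-0.7],[0,0,-0.7],[0,0,-0.7]],"yaw":[0,0,0,0,0,0],"jaw":[0,0,0,0,0,0]}' |f
python3 - <<'E'
from fit import *
v=cam('wrist');k=seg(v,'handle','wrist')
if k is not None: print(fit(MOD['roller'],[v],[k],[.456,-.21,np.array([-.3])]))
o=[]
for n in ['scene','side']:
    w=cam(n);u=proj(*w,[.456,-.21,.06]).astype(int);o.append(cv2.resize(w[0]['pixels'][u[1]-55:u[1]+55,u[0]-50:u[0]+50],(400,440),interpolation=2))
cv2.imwrite('pics/end.png',np.hstack(o))
E
```

```text
time: 31.28
position: [0.4548, -0.2113, 0.2569]
ft_force: [-0.2, 0.2, -0.2]
grip_width: 0.958
grip_force: 0.0
time: 32.02
position: [0.4546, -0.2111, 0.3963]
ft_force: [0.3, 0.0, -1.6]
grip_width: 0.999
grip_force: 0.0
(array([ 0.4569, -0.2115, -0.307 ]), np.float64(0.958))
```

View pics/end.png

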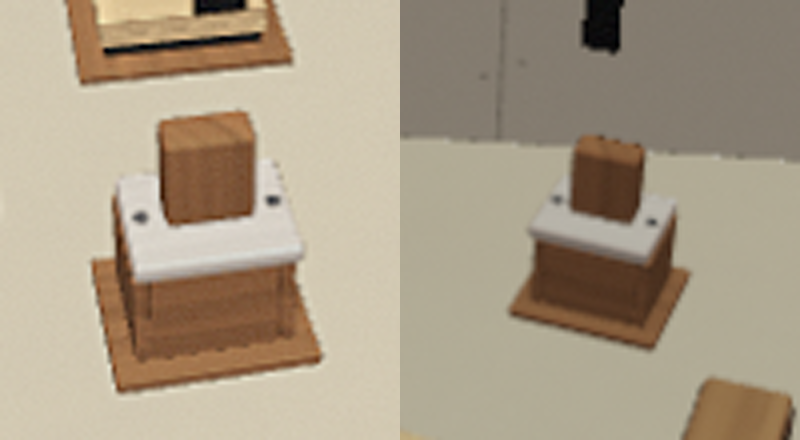

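The roller sits flat in its stand and the gripper is clear of it.

```bash
python3 -c "
from bench import ctrl
print(ctrl.close_job())"
```

```text
the job is handed in; nothing more can be done
None
```

I rolled all eight slats at about 11–17 N (sampled readings) until they looked flush, hung the roller back in its stand and handed the job in at about 32 s; no verdict was returned.

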